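Check a trolley brake lever against its stop

TASK

The specimen trolley's handle is on its bench stand for a brake check. With the backs of your fingers, press the red brake lever all the way in towards the bar until it meets its stop, let it spring fully back out, then press it all the way in again and finish while still holding it there, so that the gap to the bar can be measured. Press steadily from the outside only, without forcing it past the stop, pinching the lever or touching the bar, and leave the specimen pots and the slide box where they stand.

Things in the scene. Friction and masses are not known exactly. Their poses are not given: they have to be found in the camera images.
- handle_stand: Grey base plate 75 x 115 x 12 mm, fixed to the bench, with a post that carries the bar. Origin: centre of the plate's underside, on the bench, straight below the middle of the bar. The bar runs along the body's y axis. The lever is on the -x side, which looks roughly towards the robot. Nothing on it rises above 127 mm.
- lever_press (a point): Point to press: outer face of the red blade, half-way up it, 110 mm above the bench, 85 mm from the pivot; moves with the lever. +x is level, square to the blade, the way to press (to the bar); -y runs along the blade to its free end; z up. Blade 12 mm thick, 16 mm high, straight, with a 19 mm ball end 116 mm from the pivot. Free space outside and below. Its inner face has a black strip.
- lever_pivot (a point): The lever's pivot (vertical hinge axis), at mid-height of the blade, in the black bracket 40 mm out from the bar's axis, towards the bar's +y end.
- lever_blade (a joint): Lever angle, rad: 0 = sprung fully out, 0.30 = in at its stop, with the blade about parallel to the bar and a gap of about 20 mm left. It grows turning anticlockwise seen from above; the press point travels 25 mm. The spring pushes back with about 2 N at the press point when out and 6 N just before the stop, where the resistance rises sharply.
- pot_left: Specimen pot with yellow cap, 51 mm across, 62 mm high, loose, to the left of the stand; to be left alone. Origin: centre of its underside.
- pot_right: The same kind of pot, loose, to the right of the stand; to be left alone. Origin: centre of its underside.
- slide_box: Dark blue slide box, 130 x 42 x 32 mm, loose, lying to the left; to be left alone. Origin: centre of its underside.
- bar_mid (a point): Level steel bar, 170 mm long, 22 mm thick, black rubber sleeve 27 mm thick over its -y end. This point: its middle, on its axis, 110 mm above the bench; it runs along its y axis. Not to be touched.

How it is judged:
On the way, in this order (a step that is already met when the one before it is completed fails the run):
1. the lever is pressed in to its stop with the fingers (value of joint lever_blade above 0.28 rad and contact force between the fingers and lever_blade above 2 N), for 0.2 s.
2. the lever has sprung fully back out (value of joint lever_blade below 0.02 rad), for 0.2 s.
3. the lever is pressed in to its stop again (all of step 1), for 0.2 s.
At the end, for the whole second after the job is handed in: The fingers hold the lever within 0.02 rad of its stop, pressing it with more than 2 N, and the two pots and the slide box are within 15 mm of where they began (all of step 3 and distance of each of pot_left, pot_right, slide_box from where it was at the start of the episode below 0.015 m); the arm keeps its last pose, push and grip.
It fails at once if the lever is forced: more than 40 N on it (contact force between the arm and lever_blade above 40 N).
It fails at once if the lever is forced: more than 40 N on it by the fingers (contact force between the fingers and lever_blade above 40 N).
It fails at once if the inner face of the lever is touched (pinched or reached behind) (contact force between the fingers and lever_blade_c0 above 1 N).
It fails at once if the fingers touch the bar (contact force between the fingers and handle_stand_c0 above 1 N or contact force between the fingers and handle_stand_c1 above 1 N or contact force between the fingers and handle_stand_c2 above 1 N or contact force between the fingers and handle_stand_c3 above 1 N).
It fails at once if a pot or the slide box is moved or lifted more than 15 mm (distance of any of pot_left, pot_right, slide_box from where it was at the start of the episode above 0.015 m).
It also fails if it takes over 45 s, if anything falls off the work surface, if the arm or the gripper's body presses on something with over 40 N, if the wrist force passes 120 N, or if a joint passes its speed limit or range.

ROBOT

A 7-joint arm with a two-finger parallel gripper is mounted at the origin on a cart in front of the work surface, level with it; the furniture and walls round the work are solid. World frame = base frame: x ahead of the robot, y to its left, z up, the work surface at z = 0. Lengths are in m, angles in rad, forces in N, time in s.
With the tool pointing down it reaches from about 0.4 to 0.925 m from the base axis. Payload 4.1 kg.
Tool frame: the origin (TCP) lies between the finger pads; the fingertips stand 22 mm ahead of it and the grasp point (between the pads) lies 3 mm ahead of it (tip_extent is the z of the fingertips in the tool frame, in m); z points along the fingers, y is the direction in which the jaws open and shut (so a half turn about z gives the same grasp; the last joint's range is limited). The gripper opens to 85 mm and grips with 20 to 120 N. Pads are 22 mm wide; open, the fingers measure 114 mm over their backs; the gripper's body (76 mm by 85 mm) begins 54 mm behind the grasp point. The pads swing forward as they close: fully open they stand 13 mm farther back than shut.
Start: joints at [-1.298, 0.398, 0.045, 1.537, -0.019, 1.207, -0.051], TCP at [0.236, 0.606, 0.253] pointing down, gripper open.
Joint ranges: [-2.82, 2.82], [-0.49, 2.23], [-1.37, 1.46], [0, 2.46], [-1.36, 4.5], [0.23, 2], [-2.94, 2.94]. Speed limits (rad/s): [2.57, 2.57, 3.14, 3.14, 3.14, 3.14, 3.14].

INTERFACE

Orientations are given as a unit quaternion [w, x, y, z].
In Python, from workcell import read_state, snapshot, job_done, search_frame, cut_out, tip_extent gives the robot as it stands.
- The arm moves only by the tool drive_tool, never from a script. Its argument "deltas" is a list of rows, each an object of numbers: "jaw": the closure, from 0 (fully open) to 1 (shut); "tx", "ty", "tz": the shift along the tool's x, y, z in mm; "turn": the turn about the tool's z in degrees. In form: [{"jaw": .., "tx": .., "ty": .., "tz": .., "turn": ..}, ...]. A call has exactly 8 rows; each row shifts and turns the pose as measured when the row begins, along the tool's axes as they then stand; what a row does not reach is not made up. A row lasts 1/8 s, in which the tool goes at most 62.5 mm and 10.7 degrees, less where a joint would pass 70% of its speed; a pose out of reach is approached as far as the arm can. A call with a gripper value outside its range is refused whole. The fingers move at their own pace and stop on an object; "grip_force" is the grip in N (left out, the last holds). Time passes only in rows, so rows that do not move let the fingers close, or fill a call up. It gives the time, the measured TCP pose, the force and the opening at its end, in the units of the state.
- read_state(): the state, without advancing time (a new reading comes with each control period).
- snapshot(name): name is "side" or "top" or "wrist"; returns a dict with "frame" (420x560x3 uint8, red, green, blue), "intrinsics" (3x3 intrinsics, pixels), "extrinsics" (4x4, takes a point from world to camera coordinates); the wrist camera has in their place "mount" (4x4, takes a point from camera to tool coordinates, whose origin is the TCP and whose axes are the flange's). Camera axes: x right, y down, z forward; pixel columns grow to the right and rows downward; lengths in m; the calibration is good to about 2 mm. A picture is of the moment at which its call begins: read the wrist's pose just before it. There is no depth.
- job_done(): hands the job in, once; it reports no verdict.
Trained networks look in a picture, given as the dict that the camera call returned (one of the last four; its "shot" number tells which), for a name from the list of things; names that differ only in an ending like _2 or _b are one class to them, and where a whole thing is asked for, a point or a joint stands for the part that bears it (a point fixed in the world has none). Each returns a list of dicts, best first, with "confidence" (0 to 1); they miss things now and then, are a little off and sometimes report something else, mostly with a low value. They report only what shows in the picture. A call takes as long as a camera call.
- search_frame(label, picture): "position" ([column, row] in pixels, amid what is visible of it).
- cut_out(label, picture): "region" (420x560 bool, what is visible of it) and "position" ([column, row] in pixels, amid what is visible of it).
The state is a dict: "time_s": time; "joint_pos": joint angles; "joint_velocities": joint speeds; "joint_efforts": joint torques, N m; "tool_pos": TCP position; "eef_rot": TCP orientation; "force": force on the tool from outside, world axes, zero at the start; "ft_torque": the same for the moment, N m; "gripper_width": opening from 0.0 (shut) to 1.0 (fully open).
Only numpy, scipy, OpenCV 4.12 (cv2) and the standard library are available. Lean on these libraries where they do the work, as an engineer would, in place of code of your own. Each camera call takes 0.05 s, during which the arm holds its last target.

## Working session

There is one attempt and no reset: what is moved stays moved. The work goes in short steps, Python scripts to look and compute and a tool call to move; the robot and the scene stay as the last step left them, time stands still between calls to the robot, and variables do not carry over. Pictures are saved under pics/ and viewed, and the job is handed in when it is done.

Besides the shell and the picture viewer there is one more tool, called after "Request:" by a JSON object that holds its "fn" and its "kwargs". drive_tool: Moves the arm, as the interface text tells. Its arguments: {"type":"object","properties":{"deltas":{"type":"array","items":{"type":"object","properties":{"jaw":{"type":"number"},"tx":{"type":"number"},"ty":{"type":"number"},"tz":{"type":"number"},"turn":{"type":"number"}}}},"grip_force":{"type":"number"}},"required":["deltas"]}

```bash
mkdir -p pics; ls
python3 - <<'E'
from workcell import *
import cv2,json
s=read_state(); print(s); print(tip_extent() if callable(tip_extent) else tip_extent)
for n in ("side","top"):
    p=snapshot(n); cv2.imwrite(f"pics/{n}0.png",p["frame"][:,:,::-1])
    print(n,p["intrinsics"],p["extrinsics"])
    for l in ("handle_stand","lever_blade","lever_press","lever_pivot","pot_left","pot_right","slide_box","bar_mid"):
        r=search_frame(l,p); print(l,[(x["position"],round(x["confidence"],2)) for x in r[:3]])
E
```

```text
pics
{'time_s': 0.0, 'joint_pos': array([-1.29800046,  0.39917643,  0.0450154 ,  1.53790198, -0.01868795,
        1.20690114, -0.05068212]), 'joint_velocities': array([ 9.63318596e-04, -1.95920711e-03,  7.78588865e-04,  6.26151724e-04,
        1.11582632e-03, -1.02036697e-03,  2.39619856e-05]), 'joint_efforts': array([ 3.38253121e-04, -4.75121784e+01,  1.36501305e+00, -2.54214764e+01,
        1.16756558e-02,  9.56013246e-03, -4.66360817e-06]), 'tool_pos': array([0.23588981, 0.60503907, 0.25226334]), 'eef_rot': array([-1.12746347e-04,  1.84754826e-01,  9.82784151e-01, -9.76443359e-04]), 'force': array([-0.26420991,  0.74840509, -0.56296958]), 'ft_torque': array([0.00808073, 0.0027596 , 0.0191669 ]), 'gripper_width': 1.0001321254750741}
0.022
side [[500.60063771   0.         293.07653763]
 [  0.         500.60063771 211.51531145]
 [  0.           0.           1.        ]] [[ 0.99983905  0.01231845  0.0130432  -0.49068436]
 [ 0.01788843 -0.6290429  -0.77716474  0.2803653 ]
 [-0.00136873  0.77727298 -0.62916201  0.94233377]
 [ 0.          0.          0.          1.        ]]
handle_stand
[... 153 characters left out ...]
 0.57)]
pot_left []
pot_right []
slide_box [([305.9, 177.3], 0.94)]
bar_mid [([304.8, 228.7], 0.88)]
top [[447.40169292   0.         280.02076936]
 [  0.         447.40169292 210.44337879]
 [  0.           0.           1.        ]] [[-0.00905914 -0.99994912 -0.00443724  0.34754761]
 [-0.98754419  0.00964364 -0.1570461   0.50994891]
 [ 0.1570809   0.00295927 -0.9875813   0.92380249]
 [ 0.          0.          0.          1.        ]]
handle_stand [([284.0, 209.8], 0.73)]
lever_blade [([294.2, 229.1], 0.88)]
lever_press [([298.8, 232.5], 0.74)]
lever_pivot [([293.4, 233.5], 0.88)]
pot_left [([214.0, 218.7], 0.91)]
pot_right [([408.1, 193.0], 0.76)]
slide_box [([161.0, 209.4], 0.65)]
bar_mid []
```

View pics/side0.png

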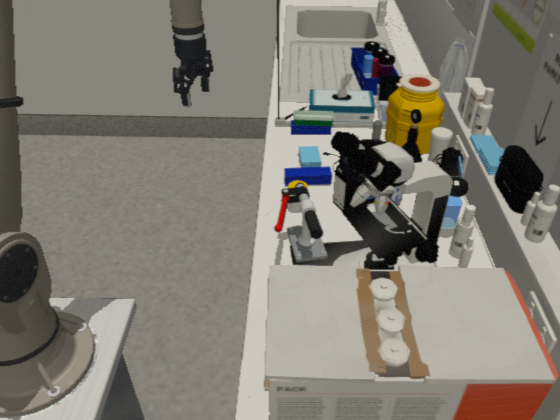

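View pics/top0.png

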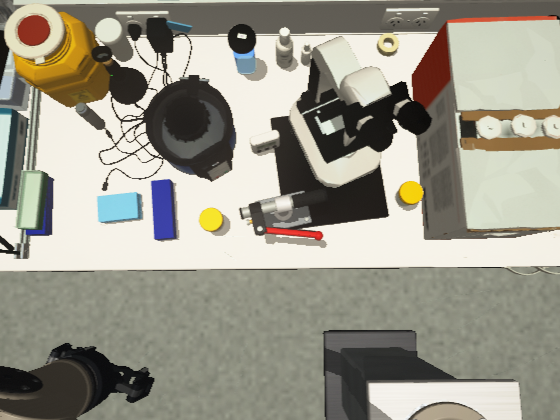

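Run:
```python
from workcell import *
import cv2,numpy as np
p=snapshot("top"); f=p["frame"]
cv2.imwrite("pics/top_crop.png",cv2.resize(f[130:290,180:380][:,:,::-1],None,fx=4,fy=3.75*1.0667,interpolation=cv2.INTER_CUBIC)[:600])
hsv=cv2.cvtColor(f,cv2.COLOR_RGB2HSV); m=(((hsv[...,0]<10)|(hsv[...,0]>170))&(hsv[...,1]>130)&(hsv[...,2]>60))
ys,xs=np.nonzero(m); k=(xs>200)&(xs<360)&(ys>180)&(ys<300)
print(k.sum(),xs[k].min(),xs[k].max(),ys[k].min(),ys[k].max())
for c in range(xs[k].min(),xs[k].max()+1,4):
    r=ys[k&(xs==c)]; print(c,r.min() if len(r) else 0,r.max() if len(r) else 0)
p=snapshot("side"); f=p["frame"]
cv2.imwrite("pics/side_crop.png",cv2.resize(f[140:300,200:400][:,:,::-1],None,fx=4,fy=3.75,interpolation=cv2.INTER_CUBIC))
```

```text
354 264 322 227 239
264 232 232
268 227 232
272 228 233
276 228 233
280 228 233
284 229 234
288 229 234
292 230 235
296 230 235
300 230 235
304 231 236
308 231 236
312 231 236
316 231 239
320 232 239
```

The top view shows the red blade from about (266,230) to its ball end near (319,235). The pots are at (211,219) and (411,192), the slide box at (163,209), and the microscope stands behind. Next I'll unproject these.

```bash
cat > h.py <<'E'
import numpy as np
def unproj(p,uv,z):
    K,E=p["intrinsics"],p["extrinsics"]; R,t=E[:3,:3],E[:3,3]
    o=-R.T@t; d=R.T@np.linalg.inv(K)@np.array([uv[0],uv[1],1.]); return o+d*(z-o[2])/d[2]
def proj(p,X):
    K,E=p["intrinsics"],p["extrinsics"]; c=E[:3,:3]@np.asarray(X)+E[:3,3]; u=K@c; return u[:2]/u[2]
E
python3 - <<'E'
from workcell import *
from h import *
import cv2
p=snapshot("top")
for n,uv,z in [("ball",(319,235.5),.11),("blade266 mid-top",(268,229.5),.118),("blade 312",(310,233.5),.118),("outer 312",(310,236.3),.112),("outer 272",(272,233.3),.112),("potL",(211,219),.062),("potR",(411,192),.062),("box",(163,209),.032),("bar +y end",(241,213),.11),("bar -y end",(325,196),.11)]:
    print(n,unproj(p,uv,z).round(4))
print("base px",proj(p,(0,0,0)),"edge",unproj(p,(300,268),0))
s=snapshot("side")
for X in [(0.5,-.05,.11)]: print(proj(s,X))
a=cut_out("lever_blade",p)[0]["region"]; b=cut_out("lever_blade",s)[0]["region"]
for m in(a,b):
    ys,xs=np.nonzero(m);print(xs.min(),xs.max(),ys.min(),ys.max())
E
```

```text
ball [0.4512 0.2657 0.11  ]
blade266 mid-top [0.4632 0.3665 0.118 ]
blade 312 [0.4545 0.284  0.118 ]
outer 312 [0.4496 0.2837 0.112 ]
outer 272 [0.4562 0.3588 0.112 ]
potL [0.4931 0.4881 0.062 ]
potR [0.5468 0.0646 0.062 ]
box [0.5203 0.5979 0.032 ]
bar +y end [0.4978 0.4206 0.11  ]
bar -y end [0.5307 0.2519 0.11  ]
base px [448.33963561 457.413923  ] edge [ 3.90853869e-01  2.99987285e-01 -1.11022302e-16]
[299.11440891 352.80753951]
266 322 226 239
275 289 195 231
```

View pics/top_crop.png

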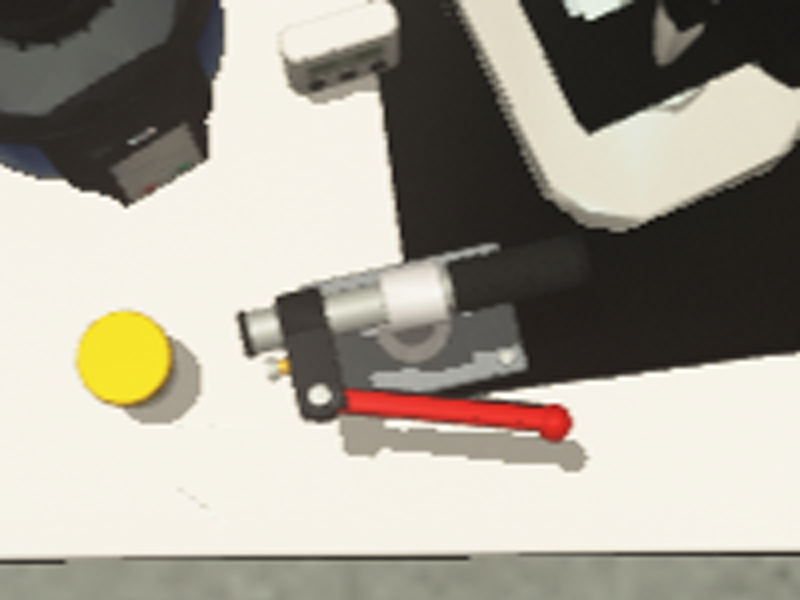

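View pics/side_crop.png

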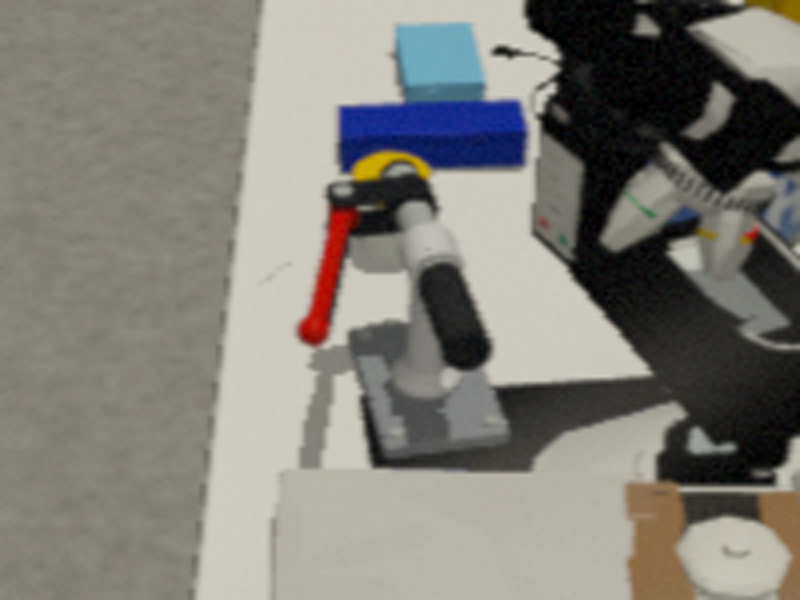

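Request:
{"fn": "drive_tool", "kwargs": {"deltas": [{"jaw":1,"turn":10.5},{"jaw":1,"turn":10.5},{"jaw":1,"turn":10.5},{"jaw":1,"turn":10.5},{"jaw":1,"turn":10.5},{"jaw":1,"turn":10.5},{"jaw":1},{"jaw":1}], "grip_force": 60}}

```text
invalid input at $.deltas[0]: expected keys jaw, tx, ty, tz, turn
```

```bash
cat >> h.py <<'E'
from scipy.spatial.transform import Rotation as Ro
def tool(s):
    q=s["eef_rot"]; return Ro.from_quat([q[1],q[2],q[3],q[0]]).as_matrix()
def rep(s,target=None):
    R=tool(s); print("t",s["time_s"],"pos",s["tool_pos"].round(4),"yang",np.degrees(np.arctan2(R[1,1],R[0,1])).round(2),"F",s["force"].round(2),"w",round(s["gripper_width"],3),"z",R[:,2].round(3))
    if target is not None: print("delta tool mm",(R.T@(np.array(target)-s["tool_pos"])*1000).round(1))
E
python3 - <<'E'
from workcell import *
from h import *
s=read_state(); rep(s,(.40,.297,.25)); print(tip_extent,s["joint_pos"].round(2))
p=snapshot("top")
print(unproj(p,(260,228.7),.122))
E
```

```text
t 1.2 pos [0.2361 0.6056 0.2533] yang 68.7 F [ 0.1  -0.2  -0.12] w 0.998 z [ 0.  0. -1.]
delta tool mm [-264.8 -228.     3.3]
0.022 [-1.3   0.4   0.05  1.54 -0.02  1.21 -0.05]
[0.46445581 0.38208113 0.122     ]
```

Request:
{"fn": "drive_tool", "kwargs": {"deltas": [{"jaw":1,"tx":0,"ty":0,"tz":0,"turn":10.6},{"jaw":1,"tx":0,"ty":0,"tz":0,"turn":10.6},{"jaw":1,"tx":0,"ty":0,"tz":0,"turn":10.6},{"jaw":1,"tx":0,"ty":0,"tz":0,"turn":10.6},{"jaw":1,"tx":0,"ty":0,"tz":0,"turn":10.6},{"jaw":1,"tx":0,"ty":0,"tz":0,"turn":10.6},{"jaw":1,"tx":0,"ty":0,"tz":0,"turn":0},{"jaw":1,"tx":0,"ty":0,"tz":0,"turn":0}], "grip_force": 60}}

```text
time_s: 2.25
tool_pos: [0.2359, 0.6057, 0.2534]
eef_rot: [-0.0, 0.68, 0.733, 0.0]
force: [0.3, 0.0, 0.1]
gripper_width: 0.004
```

Run:
```python
from workcell import *
from h import *
s=read_state(); rep(s,(.40,.297,.25)); print(tip_extent,s["joint_pos"].round(2))
```

```text
t 2.25 pos [0.2359 0.6057 0.2534] yang 4.31 F [0.25 0.01 0.12] w 0.004 z [-0.  0. -1.]
delta tool mm [-320.2  140.5    3.2]
0.022 [-1.45  0.41  0.25  1.54 -0.11  1.21 -1.1 ]
```

Request:
{"fn": "drive_tool", "kwargs": {"deltas": [{"jaw":1,"tx":-45,"ty":20,"tz":0,"turn":0},{"jaw":1,"tx":-45,"ty":20,"tz":0,"turn":0},{"jaw":1,"tx":-45,"ty":20,"tz":0,"turn":0},{"jaw":1,"tx":-45,"ty":20,"tz":0,"turn":0},{"jaw":1,"tx":-45,"ty":20,"tz":0,"turn":0},{"jaw":1,"tx":-45,"ty":20,"tz":0,"turn":0},{"jaw":1,"tx":-45,"ty":20,"tz":0,"turn":0},{"jaw":1,"tx":0,"ty":0,"tz":0,"turn":0}]}}

```text
time_s: 3.25
tool_pos: [0.4068, 0.295, 0.2536]
eef_rot: [-0.001, 0.673, 0.74, 0.003]
force: [0.3, 0.7, 0.1]
gripper_width: 0.0
```

Run:
```python
from workcell import *
from h import *
s=read_state(); rep(s,(.40,.297,.116)); print(s["joint_pos"].round(2))
```

```text
t 3.25 pos [0.4068 0.295  0.2536] yang 5.42 F [0.3  0.72 0.08] w 0.0 z [ 0.002  0.005 -1.   ]
delta tool mm [  2.   -7.  137.6]
[-1.1   0.14  0.43  1.89 -0.07  1.12 -0.55]
```

Now I'll descend outside the lever.

Request:
{"fn": "drive_tool", "kwargs": {"deltas": [{"jaw":1,"tx":2,"ty":-8,"tz":22,"turn":0},{"jaw":1,"tx":0,"ty":0,"tz":23,"turn":0},{"jaw":1,"tx":0,"ty":0,"tz":23,"turn":0},{"jaw":1,"tx":0,"ty":0,"tz":23,"turn":0},{"jaw":1,"tx":0,"ty":0,"tz":23,"turn":0},{"jaw":1,"tx":0,"ty":0,"tz":20,"turn":0},{"jaw":1,"tx":0,"ty":0,"tz":0,"turn":0},{"jaw":1,"tx":0,"ty":0,"tz":0,"turn":0}]}}

```text
time_s: 4.25
tool_pos: [0.3967, 0.306, 0.1179]
eef_rot: [-0.003, 0.665, 0.747, 0.006]
force: [-0.4, -0.5, 0.9]
gripper_width: 0.002
```

Run:
```python
from workcell import *
from h import *
import cv2
s=read_state(); rep(s,(.435,.297,.116))
p=snapshot("side");q=snapshot("top")
a=cv2.resize(p["frame"][140:300,200:400],(400,320),interpolation=cv2.INTER_CUBIC);b=cv2.resize(q["frame"][150:310,200:400],(400,320),interpolation=cv2.INTER_CUBIC)
cv2.imwrite("pics/d1.png",np.hstack([a,b])[:,:,::-1])
```

```text
t 4.25 pos [0.3967 0.306  0.1179] yang 6.62 F [-0.4  -0.45  0.86] w 0.002 z [ 0.004  0.013 -1.   ]
delta tool mm [-13.4  37.    1.9]
```

View pics/d1.png

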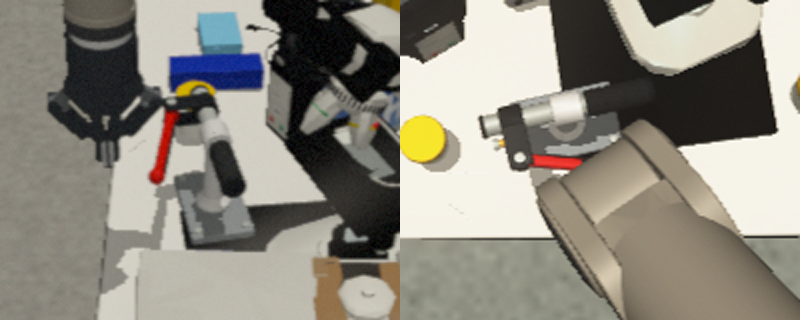

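The side view shows the shut fingertips outside the blade, with the linkage flaring out above bar height. I'll raise slightly, line up on the press point and close in.

Request:
{"fn": "drive_tool", "kwargs": {"deltas": [{"jaw":1,"tx":-6,"ty":0,"tz":-2,"turn":0},{"jaw":1,"tx":-6,"ty":0,"tz":0,"turn":0},{"jaw":1,"tx":0,"ty":5,"tz":0,"turn":0},{"jaw":1,"tx":0,"ty":5,"tz":0,"turn":0},{"jaw":1,"tx":0,"ty":5,"tz":0,"turn":0},{"jaw":1,"tx":0,"ty":5,"tz":0,"turn":0},{"jaw":1,"tx":0,"ty":4,"tz":0,"turn":0},{"jaw":1,"tx":0,"ty":0,"tz":0,"turn":0}]}}

```text
time_s: 5.35
tool_pos: [0.4252, 0.2966, 0.1219]
eef_rot: [-0.003, 0.665, 0.746, 0.008]
force: [0.5, -0.7, -0.4]
gripper_width: -0.0
```

Run:
```python
from workcell import *
from h import *
import cv2
s=read_state(); rep(s,(.435,.297,.121))
p=snapshot("side")
a=cv2.resize(p["frame"][140:260,200:360],(800,600),interpolation=cv2.INTER_CUBIC)
cv2.imwrite("pics/d2.png",a[:,:,::-1])
```

```text
t 5.35 pos [0.4252 0.2966 0.1219] yang 6.57 F [ 0.5  -0.73 -0.42] w -0.0 z [ 0.006  0.016 -1.   ]
delta tool mm [-0.7  9.8  0.9]
```

View pics/d2.png

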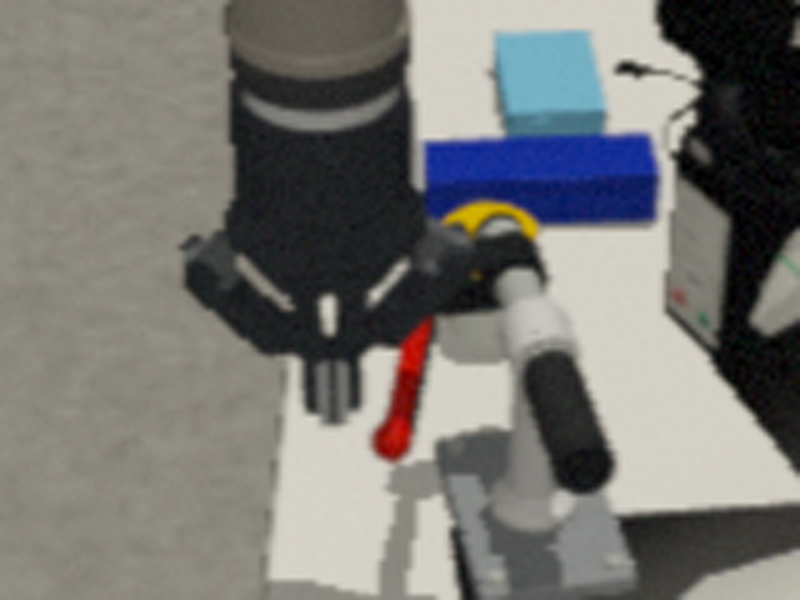

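Request:
{"fn": "drive_tool", "kwargs": {"deltas": [{"jaw":1,"tx":0,"ty":3,"tz":0,"turn":0},{"jaw":1,"tx":0,"ty":3,"tz":0,"turn":0},{"jaw":1,"tx":0,"ty":3,"tz":0,"turn":0},{"jaw":1,"tx":0,"ty":3,"tz":0,"turn":0},{"jaw":1,"tx":0,"ty":3,"tz":0,"turn":0},{"jaw":1,"tx":0,"ty":3,"tz":0,"turn":0},{"jaw":1,"tx":0,"ty":0,"tz":0,"turn":0},{"jaw":1,"tx":0,"ty":0,"tz":0,"turn":0}]}}

```text
time_s: 6.4
tool_pos: [0.4411, 0.2979, 0.1212]
eef_rot: [-0.004, 0.665, 0.747, 0.005]
force: [-1.6, -1.0, 0.8]
gripper_width: 0.001
```

Run:
```python
from workcell import *
from h import *
import cv2
s=read_state(); rep(s)
p=snapshot("side")
a=cv2.resize(p["frame"][140:260,200:360],(800,600),interpolation=cv2.INTER_CUBIC)
cv2.imwrite("pics/d3.png",a[:,:,::-1])
```

```text
t 6.4 pos [0.4411 0.2979 0.1212] yang 6.61 F [-1.62 -1.02  0.82] w 0.001 z [-0.     0.013 -1.   ]
```

View pics/d3.png

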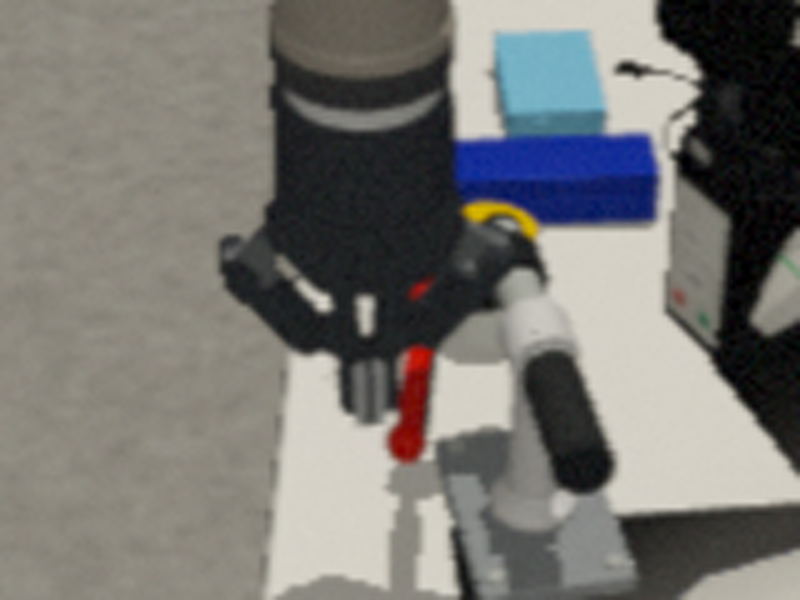

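The finger back is against the blade, and the ball has moved in from column 390 to 405. I'll keep pressing.

Request:
{"fn": "drive_tool", "kwargs": {"deltas": [{"jaw":1,"tx":-0.5,"ty":2.5,"tz":0,"turn":0},{"jaw":1,"tx":0,"ty":2.5,"tz":0,"turn":0},{"jaw":1,"tx":0,"ty":2.5,"tz":0,"turn":0},{"jaw":1,"tx":0,"ty":2.5,"tz":0,"turn":0},{"jaw":1,"tx":0,"ty":2.5,"tz":0,"turn":0},{"jaw":1,"tx":0,"ty":2.5,"tz":0,"turn":0},{"jaw":1,"tx":0,"ty":0,"tz":0,"turn":0},{"jaw":1,"tx":0,"ty":0,"tz":0,"turn":0}]}}

```text
time_s: 7.45
tool_pos: [0.4549, 0.2979, 0.1207]
eef_rot: [-0.006, 0.665, 0.747, 0.002]
force: [-4.9, -1.3, 3.9]
gripper_width: 0.002
```

Run:
```python
from workcell import *
from h import *
s=read_state(); rep(s)
```

```text
t 7.45 pos [0.4549 0.2979 0.1207] yang 6.61 F [-4.94 -1.3   3.89] w 0.002 z [-0.005  0.011 -1.   ]
```

Request:
{"fn": "drive_tool", "kwargs": {"deltas": [{"jaw":1,"tx":-0.5,"ty":1.5,"tz":0,"turn":0},{"jaw":1,"tx":0,"ty":1.5,"tz":0,"turn":0},{"jaw":1,"tx":0,"ty":1,"tz":0,"turn":0},{"jaw":1,"tx":0,"ty":1,"tz":0,"turn":0},{"jaw":1,"tx":0,"ty":0,"tz":0,"turn":0},{"jaw":1,"tx":0,"ty":0,"tz":0,"turn":0},{"jaw":1,"tx":0,"ty":0,"tz":0,"turn":0},{"jaw":1,"tx":0,"ty":0,"tz":0,"turn":0}]}}

```text
time_s: 8.45
tool_pos: [0.4565, 0.2979, 0.1208]
eef_rot: [-0.008, 0.664, 0.748, -0.001]
force: [-5.4, -2.1, 4.2]
gripper_width: -0.002
```

Run:
```python
from workcell import *
from h import *
import cv2
s=read_state(); rep(s)
p=snapshot("side")
a=cv2.resize(p["frame"][140:260,200:360],(800,600),interpolation=cv2.INTER_CUBIC)
cv2.imwrite("pics/d4.png",a[:,:,::-1])
```

```text
t 8.45 pos [0.4565 0.2979 0.1208] yang 6.76 F [-5.42 -2.13  4.2 ] w -0.002 z [-0.012  0.009 -1.   ]
```

View pics/d4.png

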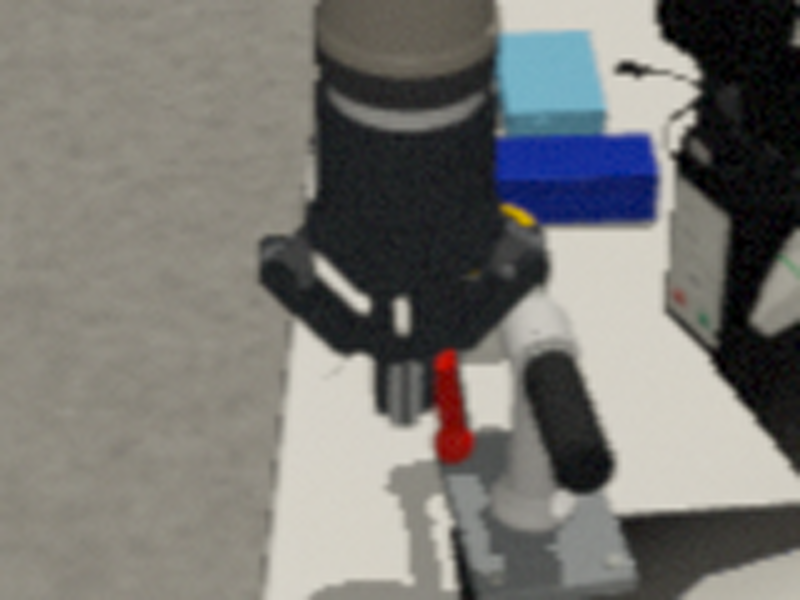

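The ball is at column 453, and I expect about 470 at the stop. That puts the lever near 0.24 rad, so there is a little more to go.

Request:
{"fn": "drive_tool", "kwargs": {"deltas": [{"jaw":1,"tx":0,"ty":2.5,"tz":0,"turn":0},{"jaw":1,"tx":0,"ty":2.5,"tz":0,"turn":0},{"jaw":1,"tx":0,"ty":2,"tz":0,"turn":0},{"jaw":1,"tx":0,"ty":1,"tz":0,"turn":0},{"jaw":1,"tx":0,"ty":1,"tz":0,"turn":0},{"jaw":1,"tx":0,"ty":1,"tz":0,"turn":0},{"jaw":1,"tx":0,"ty":1,"tz":0,"turn":0},{"jaw":1,"tx":0,"ty":1,"tz":0,"turn":0}]}}

```text
time_s: 9.5
tool_pos: [0.4621, 0.2984, 0.1209]
eef_rot: [-0.012, 0.663, 0.749, -0.007]
force: [-6.4, -1.9, 5.6]
gripper_width: -0.0
```

```bash
cat > look.py <<'E'
import sys
from workcell import *
from h import *
import cv2
s=read_state(); rep(s)
p=snapshot("side")
f=p["frame"]
cv2.imwrite(f"pics/{sys.argv[1]}.png",cv2.resize(f[140:260,200:360],(800,600),interpolation=cv2.INTER_CUBIC)[:,:,::-1])
hsv=cv2.cvtColor(f,cv2.COLOR_RGB2HSV); m=(((hsv[...,0]<8)|(hsv[...,0]>172))&(hsv[...,1]>150)&(hsv[...,2]>80))
m[:200]=0; m[240:]=0; m[:,:265]=0; m[:,320:]=0
for r in (218,222,226,228,230):
    x=np.nonzero(m[r])[0]; print(r,(x.min(),x.max(),round(x.mean(),1)) if len(x) else None)
P=np.array([.4645,.382,.11])
for th in (0,.2,.26,.28,.3):
    a=th-.105; print(th,proj(p,P+.116*np.array([np.sin(a),-np.cos(a),0])).round(1))
E
python3 look.py d5
```

```text
t 9.5 pos [0.4621 0.2984 0.1209] yang 6.97 F [-6.43 -1.86  5.63] w -0.0 z [-0.027  0.005 -1.   ]
218 (np.int64(289), np.int64(294), np.float64(291.5))
222 (np.int64(291), np.int64(295), np.float64(293.0))
226 (np.int64(291), np.int64(297), np.float64(294.0))
228 (np.int64(290), np.int64(297), np.float64(293.5))
230 (np.int64(291), np.int64(296), np.float64(293.5))
0 [277.5 227.9]
0.2 [288.2 228.1]
0.26 [291.4 227.9]
0.28 [292.5 227.8]
0.3 [293.5 227.7]
```

View pics/d5.png

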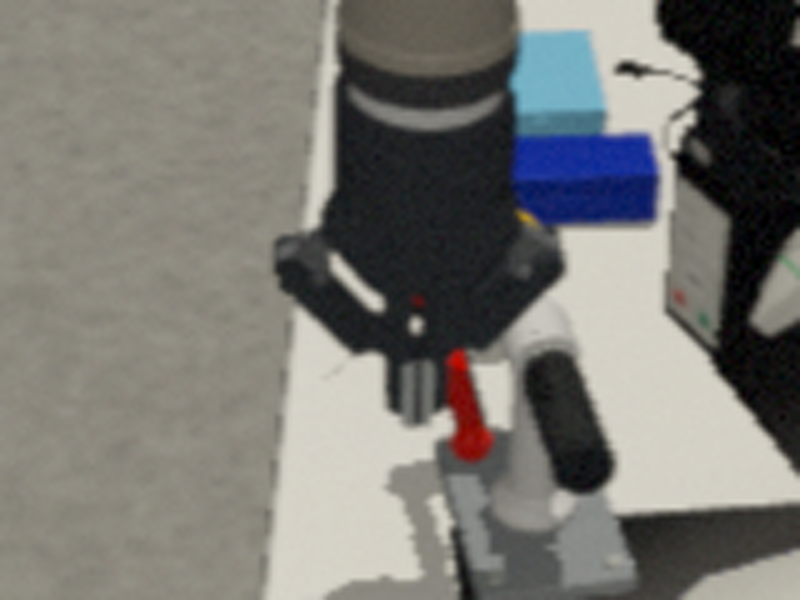

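Request:
{"fn": "drive_tool", "kwargs": {"deltas": [{"jaw":1,"tx":0,"ty":2,"tz":0,"turn":0},{"jaw":1,"tx":0,"ty":2,"tz":0,"turn":0},{"jaw":1,"tx":0,"ty":2,"tz":0,"turn":0},{"jaw":1,"tx":0,"ty":1.5,"tz":0,"turn":0},{"jaw":1,"tx":0,"ty":1.5,"tz":0,"turn":0},{"jaw":1,"tx":0,"ty":1.5,"tz":0,"turn":0},{"jaw":1,"tx":0,"ty":1.5,"tz":0,"turn":0},{"jaw":1,"tx":0,"ty":1.5,"tz":0,"turn":0}]}}

```text
time_s: 10.55
tool_pos: [0.4629, 0.2985, 0.121]
eef_rot: [-0.02, 0.661, 0.75, -0.019]
force: [-7.8, -3.1, 5.9]
gripper_width: 0.001
```

```bash
python3 look.py d6
```

```text
t 10.55 pos [0.4629 0.2985 0.121 ] yang 7.28 F [-7.83 -3.11  5.92] w 0.001 z [-0.055 -0.002 -0.998]
218 (np.int64(290), np.int64(294), np.float64(292.0))
222 (np.int64(291), np.int64(295), np.float64(293.0))
226 (np.int64(291), np.int64(297), np.float64(294.0))
228 (np.int64(291), np.int64(297), np.float64(294.0))
230 (np.int64(291), np.int64(297), np.float64(294.0))
0 [277.5 227.9]
0.2 [288.2 228.1]
0.26 [291.4 227.9]
0.28 [292.5 227.8]
0.3 [293.5 227.7]
```

Request:
{"fn": "drive_tool", "kwargs": {"deltas": [{"jaw":1,"tx":0,"ty":3,"tz":0,"turn":0},{"jaw":1,"tx":0,"ty":4,"tz":0,"turn":0},{"jaw":1,"tx":0,"ty":4,"tz":0,"turn":0},{"jaw":1,"tx":0,"ty":4,"tz":0,"turn":0},{"jaw":1,"tx":0,"ty":4,"tz":0,"turn":0},{"jaw":1,"tx":0,"ty":4,"tz":0,"turn":0},{"jaw":1,"tx":0,"ty":4,"tz":0,"turn":0},{"jaw":1,"tx":0,"ty":4,"tz":0,"turn":0}]}}

```text
time_s: 11.6
tool_pos: [0.4636, 0.2985, 0.1208]
eef_rot: [-0.041, 0.656, 0.752, -0.049]
force: [-13.6, -4.1, 14.6]
gripper_width: -0.002
```

```bash
python3 look.py d7
```

```text
t 11.6 pos [0.4636 0.2985 0.1208] yang 7.81 F [-13.57  -4.12  14.6 ] w -0.002 z [-0.125 -0.019 -0.992]
218 (np.int64(290), np.int64(294), np.float64(292.0))
222 (np.int64(292), np.int64(295), np.float64(293.5))
226 (np.int64(292), np.int64(297), np.float64(294.5))
228 (np.int64(291), np.int64(298), np.float64(294.5))
230 (np.int64(291), np.int64(297), np.float64(294.0))
0 [277.5 227.9]
0.2 [288.2 228.1]
0.26 [291.4 227.9]
0.28 [292.5 227.8]
0.3 [293.5 227.7]
```

View pics/d7.png

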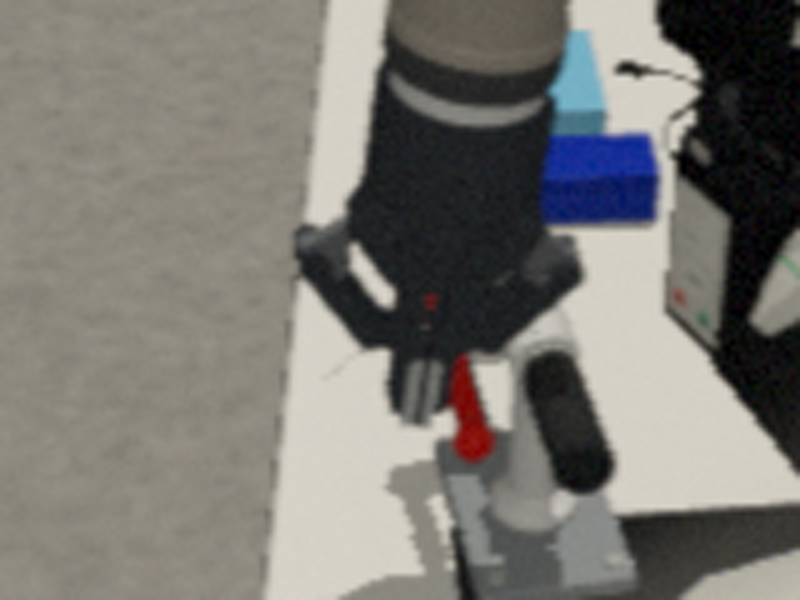

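The force rises sharply to about 14 N while the ball stays at column 294.5, which is the stop. Now I'll release and back off.

Request:
{"fn": "drive_tool", "kwargs": {"deltas": [{"jaw":1,"tx":0,"ty":-3,"tz":0,"turn":0},{"jaw":1,"tx":0,"ty":-5,"tz":0,"turn":0},{"jaw":1,"tx":0,"ty":-6,"tz":0,"turn":0},{"jaw":1,"tx":0,"ty":-6,"tz":0,"turn":0},{"jaw":1,"tx":0,"ty":-6,"tz":0,"turn":0},{"jaw":1,"tx":0,"ty":-6,"tz":0,"turn":0},{"jaw":1,"tx":0,"ty":-6,"tz":0,"turn":0},{"jaw":1,"tx":0,"ty":-6,"tz":0,"turn":0}]}}

```text
time_s: 12.65
tool_pos: [0.4208, 0.2944, 0.1271]
eef_rot: [-0.04, 0.656, 0.753, -0.045]
force: [-0.3, 0.7, -0.6]
gripper_width: -0.002
```

```bash
python3 look.py d8
```

```text
t 12.65 pos [0.4208 0.2944 0.1271] yang 7.87 F [-0.26  0.7  -0.58] w -0.002 z [-0.118 -0.015 -0.993]
218 (np.int64(279), np.int64(282), np.float64(280.5))
222 (np.int64(278), np.int64(281), np.float64(279.5))
226 (np.int64(276), np.int64(281), np.float64(278.5))
228 (np.int64(275), np.int64(281), np.float64(278.0))
230 (np.int64(276), np.int64(280), np.float64(278.0))
0 [277.5 227.9]
0.2 [288.2 228.1]
0.26 [291.4 227.9]
0.28 [292.5 227.8]
0.3 [293.5 227.7]
```

View pics/d8.png

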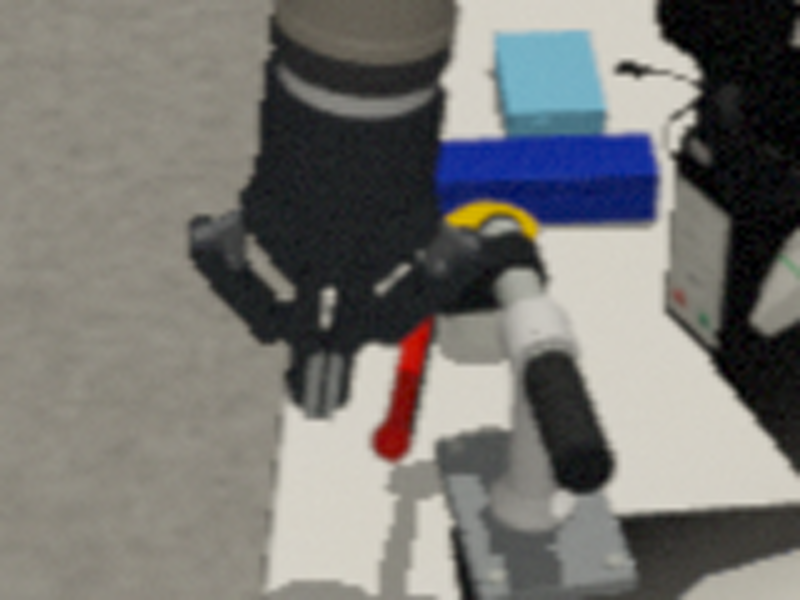

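The lever is fully out again, with the ball back at column 278. Second press.

Request:
{"fn": "drive_tool", "kwargs": {"deltas": [{"jaw":1,"tx":0,"ty":0,"tz":0,"turn":0},{"jaw":1,"tx":0,"ty":0,"tz":0,"turn":0},{"jaw":1,"tx":0,"ty":4,"tz":-0.5,"turn":0},{"jaw":1,"tx":0,"ty":4,"tz":-0.5,"turn":0},{"jaw":1,"tx":0,"ty":4,"tz":-0.5,"turn":0},{"jaw":1,"tx":0,"ty":4,"tz":-0.5,"turn":0},{"jaw":1,"tx":0,"ty":4,"tz":-0.5,"turn":0},{"jaw":1,"tx":0,"ty":4,"tz":-0.5,"turn":0}]}}

```text
time_s: 13.7
tool_pos: [0.4441, 0.2964, 0.1267]
eef_rot: [-0.041, 0.656, 0.752, -0.048]
force: [-2.0, -2.5, 2.2]
gripper_width: -0.002
```

```bash
python3 look.py d9
```

```text
t 13.7 pos [0.4441 0.2964 0.1267] yang 7.85 F [-2.   -2.54  2.24] w -0.002 z [-0.124 -0.018 -0.992]
218 (np.int64(281), np.int64(285), np.float64(283.0))
222 (np.int64(282), np.int64(285), np.float64(283.5))
226 (np.int64(280), np.int64(284), np.float64(282.0))
228 (np.int64(279), np.int64(285), np.float64(282.0))
230 (np.int64(280), np.int64(284), np.float64(282.0))
0 [277.5 227.9]
0.2 [288.2 228.1]
0.26 [291.4 227.9]
0.28 [292.5 227.8]
0.3 [293.5 227.7]
```

Request:
{"fn": "drive_tool", "kwargs": {"deltas": [{"jaw":1,"tx":0,"ty":3,"tz":-0.4,"turn":0},{"jaw":1,"tx":0,"ty":3,"tz":-0.4,"turn":0},{"jaw":1,"tx":0,"ty":3,"tz":-0.4,"turn":0},{"jaw":1,"tx":0,"ty":3,"tz":-0.4,"turn":0},{"jaw":1,"tx":0,"ty":3,"tz":-0.4,"turn":0},{"jaw":1,"tx":0,"ty":3,"tz":-0.4,"turn":0},{"jaw":1,"tx":0,"ty":2.5,"tz":-0.3,"turn":0},{"jaw":1,"tx":0,"ty":2.5,"tz":-0.3,"turn":0}]}}

```text
time_s: 14.75
tool_pos: [0.4631, 0.2968, 0.1266]
eef_rot: [-0.044, 0.655, 0.752, -0.055]
force: [-5.9, -2.5, 4.6]
gripper_width: 0.001
```

```bash
python3 look.py d10
```

```text
t 14.75 pos [0.4631 0.2968 0.1266] yang 7.84 F [-5.92 -2.52  4.56] w 0.001 z [-0.137 -0.025 -0.99 ]
218 (np.int64(290), np.int64(293), np.float64(291.5))
222 (np.int64(291), np.int64(294), np.float64(292.5))
226 (np.int64(291), np.int64(296), np.float64(293.5))
228 (np.int64(290), np.int64(297), np.float64(293.5))
230 (np.int64(290), np.int64(296), np.float64(293.0))
0 [277.5 227.9]
0.2 [288.2 228.1]
0.26 [291.4 227.9]
0.28 [292.5 227.8]
0.3 [293.5 227.7]
```

Request:
{"fn": "drive_tool", "kwargs": {"deltas": [{"jaw":1,"tx":0,"ty":3,"tz":-0.4,"turn":0},{"jaw":1,"tx":0,"ty":3,"tz":-0.4,"turn":0},{"jaw":1,"tx":0,"ty":3,"tz":-0.4,"turn":0},{"jaw":1,"tx":0,"ty":3,"tz":-0.4,"turn":0},{"jaw":1,"tx":0,"ty":3,"tz":-0.4,"turn":0},{"jaw":1,"tx":0,"ty":3,"tz":-0.4,"turn":0},{"jaw":1,"tx":0,"ty":3.5,"tz":-0.4,"turn":0},{"jaw":1,"tx":0,"ty":4,"tz":-0.4,"turn":0}]}}

```text
time_s: 15.8
tool_pos: [0.4654, 0.297, 0.127]
eef_rot: [-0.061, 0.651, 0.752, -0.079]
force: [-11.7, -5.1, 9.9]
gripper_width: 0.001
```

```bash
python3 look.py d11; python3 look.py d12
```

```text
t 15.8 pos [0.4654 0.297  0.127 ] yang 8.21 F [-11.73  -5.06   9.93] w 0.001 z [-0.195 -0.04  -0.98 ]
218 (np.int64(290), np.int64(294), np.float64(292.0))
222 (np.int64(291), np.int64(295), np.float64(293.0))
226 (np.int64(292), np.int64(297), np.float64(294.5))
228 (np.int64(291), np.int64(298), np.float64(294.5))
230 (np.int64(291), np.int64(297), np.float64(294.0))
0 [277.5 227.9]
0.2 [288.2 228.1]
0.26 [291.4 227.9]
0.28 [292.5 227.8]
0.3 [293.5 227.7]
t 15.85 pos [0.4655 0.297  0.1271] yang 8.21 F [-11.87  -3.83  10.52] w -0.003 z [-0.195 -0.04  -0.98 ]
218 (np.int64(290), np.int64(294), np.float64(292.0))
222 (np.int64(292), np.int64(295), np.float64(293.5))
226 (np.int64(292), np.int64(297), np.float64(294.5))
228 (np.int64(291), np.int64(298), np.float64(294.5))
230 (np.int64(291), np.int64(297), np.float64(294.0))
0 [277.5 227.9]
0.2 [288.2 228.1]
0.26 [291.4 227.9]
0.28 [292.5 227.8]
0.3 [293.5 227.7]
```

View pics/d12.png

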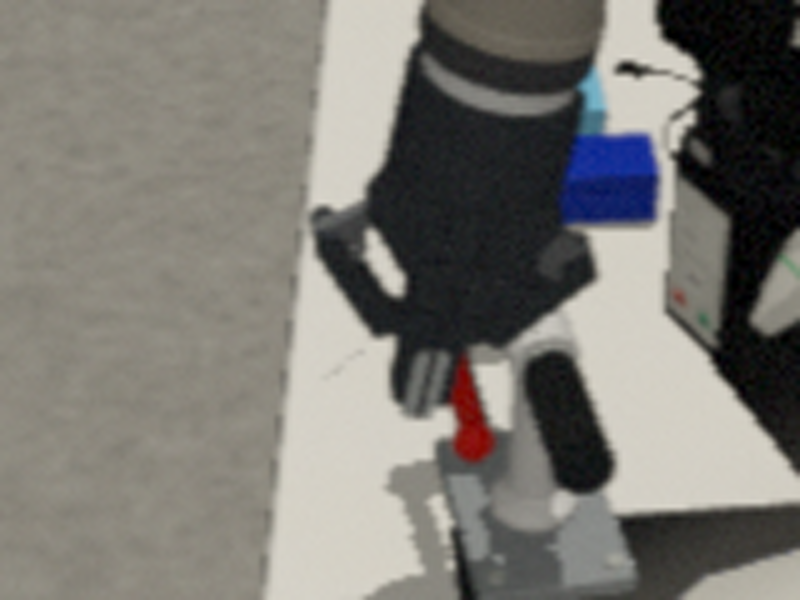

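The ball is at column 294.5, the same as at the stop in the first press. The force is steady at about 12 N and the target is held, so I'm handing in.

```bash
python3 -c "
from workcell import *
print(job_done())
from h import *
rep(read_state())"
```

```text
the job is handed in; nothing more can be done
None
the job is handed in; nothing more can be done
```

I pressed the brake lever in to its stop with the back of the shut fingers, let it spring fully out, pressed it in again, and handed the job in at about 15.9 s while still holding it. `job_done()` gives no verdict.

| Stage | Ball end in the side image (column) | Force on the tool |
|---|---|---|
| First press, at the stop | 294.5 (calibration predicts 293.5 at 0.30 rad) | Rose from 6 N to about 14 N sideways with no further lever travel |
| Released | 278 (as at the start) | About 0 N |
| Second press, held | 294.5 | About 12 N sideways, steady over two readings; TCP still |

- **Gripper tilt:** it tipped by about 11° under load, because each row starts from the measured pose, so the tilt built up and I had no command to undo it.
- **Upward force:** the sensor showed up to 15 N upward at the end of the first press and about 10 N while holding the second. This is probably the blade's top edge bearing on the sloping part of the finger.
- **Clearance to the bar:** I judged from the side view only that the finger linkage stayed above the bar. I did not measure it.
- **Pots and slide box:** the path stayed clear of them, and the slide box and the visible part of the left pot show no movement in the side view. I did not re-measure any of them, and the right pot was out of that view.

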